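# Try-fit a taper-shank reel arbor in the film winder and drift it free

## Robot

A 6-joint arm with a two-finger parallel gripper is mounted at the origin on the work surface. World frame = base frame: x ahead of the robot, y to its left, z up, the work surface at z = 0. Lengths are in m, angles in rad, forces in N, time in s.
With the tool pointing down it reaches from about 0.35 to 0.875 m from the base axis. Payload 4.2 kg.
Tool frame: the origin (TCP) lies between the finger pads; the fingertips stand 8 mm ahead of it and the grasp point (between the pads) lies 11 mm behind it (manip.tip_extent is the distance from the TCP to the fingertips, in m); z points along the fingers, y is the line along which they close (so a half turn about z gives the same grasp; the last joint's range is limited). The gripper opens to 85 mm and grips with 20 to 120 N. Pads are 22 mm wide; open, the fingers measure 114 mm over their backs; the gripper's body (76 mm by 85 mm) begins 54 mm behind the grasp point. The pads swing forward as they close: fully open they stand 13 mm farther back than shut.
Start: joints at [-0.88, 0.385, 0.008, 0, -1.194, -0.259], TCP at [0.262, -0.568, 0.239] pointing down, gripper open.
Joint ranges: [-3.14, 3.14], [-1.21, 2.06], [-1.07, 1.41], [-3.16, 2.05], [-2.99, -0.16], [-3.1, 3.1]. Speed limits (rad/s): [2.79, 2.79, 3.14, 3.14, 3.14, 3.14].

## Interface

Orientations are given as a unit quaternion [x, y, z, w].
In Python, from plant import manip gives the robot as it stands.
- The arm moves only by the shell command python3 -m inch 'ROWS' [OPENING] [FORCE]. ROWS is text: rows parted by semicolons, each of 4 numbers parted by spaces: the shift along the tool's x, y, z in mm, then the turn about the tool's z in degrees. A call has 1 to 8 rows; each row shifts and turns the commanded pose from where the row before left it, along the tool's axes as they then stand; what a row does not reach is not made up. A row lasts 1/10 s, in which the tool goes at most 50 mm and 8.59 degrees, less where a joint would pass 70% of its speed; a pose out of reach is approached as far as the arm can. A call with a gripper value outside its range is refused whole. OPENING is the opening, from 0 (shut) to 1 (fully open), set as the call begins (- or left out, the last holds). The fingers move at their own pace and stop on an object; FORCE is the grip in N (left out, the last holds). Time passes only in rows, so rows that do not move let the fingers close. It gives the time, the measured TCP pose, the force, the opening and the grip force at its end, in the units of the state.
- manip.get_obs(): the state, without advancing time (a new reading comes with each control period).
- manip.capture(name): name is "scene" or "top"; returns a dict with "img" (420x560x3 uint8, red, green, blue), "z_map" (420x560 float32, m along the optical axis (not along the pixel's ray), 0 where there is no reading), "mtx" (3x3 intrinsics, pixels), "T" (4x4, takes a point from camera to world coordinates). Camera axes: x right, y down, z forward; pixel columns grow to the right and rows downward; lengths in m; the calibration is good to about 2 mm. A picture is of the moment at which its call begins.
- manip.job_done(): hands the job in; it is judged then, once.
The state is a dict: "clock": time; "joint_pos": joint angles; "dq": joint speeds; "effort": joint torques, N m; "tool_pos": TCP position; "orientation": TCP orientation; "force": force on the tool from outside, world axes, zero at the start; "ft_torque": the same for the moment, N m; "grip_width": finger opening in m; "gripper_force": force on a finger pad.
Only numpy, scipy, OpenCV 4.12 (cv2) and the standard library are available. Lean on these libraries where they do the work, as an engineer would, in place of code of your own. Each camera call takes 0.05 s, during which the arm holds its last target. There are 200 camera calls.

## Task

Try the new reel arbor in the film winder: take it from its rest block, seat its tapered shank fully home in the spindle with a firm twisting push (20 to 25 N; over 30 N would overload the cushioned bearing under the spindle), and let go of it. Then drive the drift through the spindle's cross slot until the wedge alone has broken the arbor loose and stands it clearly raised on the blade. Leave the drift in the slot, do not touch the arbor once the drift is in, and leave the other film gear where it is.

Things in the scene. Friction and masses are not known exactly. Their poses are not given: they have to be found in the camera images.
- winder: Film winder, screwed down; origin under the spindle axis on the board. Grey base 165 x 150 mm, 18 mm high, reaching from 42 mm to its -x to 122 mm to its +x of the axis and 75 mm to either side. A steel spindle barrel, 44 mm across, stands up to 120 mm; on its +x side, from 52 mm off the axis, a gear case with a small crank, 114 mm high.
- spindle_nose (a point): Centre of the open top face (the nose) of the winder's upright spindle barrel, 120 mm above the board; z up along the spindle axis. The bore tapers from 20 mm across at the nose to about 10 mm across 40 mm down. A shank first touches it with the collar about 5 mm above the nose; fully home the collar meets the nose.
- slot_floor (a point): Centre of the floor of the barrel's cross slot, on the spindle axis, 48 mm above the board. The slot runs right through the barrel along this point's y axis, 13 mm wide, 32 mm high, open at both ends; its floor is flat and 44 mm long. The round end of a home arbor's shank hangs 18 mm above this floor.
- arbor_boss (a point): Centre of the grip boss of the loose steel reel arbor: a square boss 22 x 22 mm, 46 mm tall (this point is half-way up), its sides along this point's x and y. Below it a round collar 38 mm across, 7 mm thick, then the tapered shank. At the start it stands upright in its rest block, the collar on the block's top.
- arbor_shoulder (a point): Centre of the underside of the arbor's collar, 30 mm below arbor_boss, z up. Below it the shank tapers from 20 to 10 mm across over 44 mm and ends in a round stub 8 mm across, its end 54 mm below this point.
- arbor: The whole arbor, 0.28 kg; origin at arbor_shoulder. Its taper grips the bore: a straight push of 30 N stops about 2 to 3 mm short of home, but 20 to 25 N kept up through 1 to 1.4 rad of twist, either way, takes it home (the friction varies a little). It then holds itself; pulling it straight out takes 15 to 30 N.
- rest: Pale wood rest block of the arbor, 74 x 74 x 64 mm, fixed; origin at the centre of its underside. Hole 28 mm across from above.
- drift_handle (a point): Grip point of the loose drift: centre of its dark wooden handle, 76 mm long (along x), 24 mm wide (y), 30 mm high (z). x points along the drift to the tip. The drift stands on its straight lower edge, 15 mm below this point. The handle's front face is 40 mm ahead of this point.
- drift_tip (a point): Lower corner of the drift's wedge blade at its thin tip, 185 mm ahead of drift_handle and 15 mm below it. The greased steel blade is 8 mm thick (y), 145 mm long; its lower edge is straight, its height grows from 11 mm at the tip by 1 mm every 8 mm towards the handle.
- drift_mid (a point): Point on the blade's lower edge 115 mm behind the tip, 70 mm ahead of drift_handle.
- drift: The whole drift, 0.24 kg; origin on its lower edge where blade and handle meet. Slid along the slot floor it meets a home arbor's stub with the tip about 56 mm past the axis, needs 10 to 25 N to break the taper, and has raised the arbor 7 mm with the tip 112 mm past the axis; at 123 mm the handle meets the barrel.
- jar: amber glass screw-top jar, 64 mm across, 68 mm tall, stands on the shelf board; bystander, origin at the centre of its underside
- opener: flat steel cassette opener, 74 x 30 mm, 14 mm high at its lip, lies flat; bystander, origin at the centre of its underside
- viewer: grey plastic slide viewer, 85 x 75 x 54 mm; bystander, origin at the centre of its underside
- canister0: black plastic film canister, 34 mm across the lid, 51 mm tall, standing; bystander, origin at the centre of its underside
- canister1: black plastic film canister, 34 mm across the lid, 51 mm tall, standing; bystander, origin at the centre of its underside
- canister2: black plastic film canister, 34 mm across the lid, 51 mm tall, standing; bystander, origin at the centre of its underside
- canister3: black plastic film canister, 34 mm across the lid, 51 mm tall, standing; bystander, origin at the centre of its underside
- canister4: black plastic film canister, 34 mm across the lid, 51 mm tall, standing; bystander, origin at the centre of its underside
- spindle (a joint): How far the spindle barrel (nose, bore, slot and all) is pressed down on the cushioned thrust bearing it rides on, in m: 0 at rest, 1 mm for every 16 N of downward push, springing back when let go. The points spindle_nose and slot_floor move with it.
Not all that is in view belongs to the job. Leave any pink or purple look-alike of the drift alone.

How it is judged:
By the outcome, as a careful person would: the job done as asked, in the order asked, and still so for the second after the job is handed in, with the robot touching nothing.
It also fails if it takes over 72 s, if anything falls off the work surface, if the arm or the gripper's body presses on something with over 40 N, if the wrist force passes 120 N, or if a joint passes its speed limit or range.

## Working session

There is one attempt and no reset: what is moved stays moved. The work goes in short steps, Python scripts to look and compute and a shell command to move; the robot and the scene stay as the last step left them, time stands still between calls to the robot, and variables do not carry over. Pictures are saved under pics/ and viewed, at most 10 in all, crops included, and the job is handed in when it is done.

```bash
mkdir -p pics; ls
cat > h.py <<'E'
import numpy as np,cv2,pickle
from plant import manip
def cap(n,tag):
    c=manip.capture(n); cv2.imwrite(f'pics/{tag}.png',c['img'][:,:,::-1]); pickle.dump(c,open(f'pics/{tag}.pkl','wb')); return c
def pts(c):
    z=c['z_map'];v,u=np.mgrid[:z.shape[0],:z.shape[1]];K=c['mtx']
    P=np.stack([(u-K[0,2])/K[0,0]*z,(v-K[1,2])/K[1,1]*z,z,np.ones_like(z)],-1)@c['T'].T
    P=P[...,:3];P[z==0]=np.nan;return P
def ray(c,u,v,h):
    d=c['T'][:3,:3]@np.linalg.inv(c['mtx'])@[u,v,1];o=c['T'][:3,3];return o+d*(h-o[2])/d[2]
E
python3 - <<'E'
from h import *
for n in('scene','top'):
    c=cap(n,n+'0');print(n,c['mtx'].tolist(),c['T'].round(3).tolist())
o=manip.get_obs();print(o)
E
```

```text
pics
scene [[404.94659161656995, 0.0, 279.14060504169794], [0.0, 404.94659161656995, 210.50977279380527], [0.0, 0.0, 1.0]] [[0.399, 0.721, -0.567, 1.132], [0.917, -0.31, 0.252, -0.257], [0.006, -0.62, -0.784, 0.876], [0.0, 0.0, 0.0, 1.0]]
top [[395.76977640730706, 0.0, 276.503753639458], [0.0, 395.76977640730706, 208.7860825266466], [0.0, 0.0, 1.0]] [[0.003, -0.997, 0.082, 0.461], [-1.0, -0.001, 0.02, -0.02], [-0.02, -0.082, -0.996, 1.26], [0.0, 0.0, 0.0, 1.0]]
{'clock': 0.1, 'joint_pos': array([-8.80396524e-01,  3.85481155e-01,  6.73549716e-03, -4.25141424e-04,
       -1.19399730e+00, -2.58587609e-01]), 'dq': array([ 0.00104164, -0.00160444,  0.0037561 ,  0.00147707,  0.00028252,
        0.00041272]), 'effort': array([-2.30552787e-04, -3.93321133e+01,  1.88928330e+01,  4.19793203e+00,
       -2.60793771e-03,  5.01860185e-06]), 'tool_pos': array([ 0.26136205, -0.56716014,  0.23832095]), 'orientation': array([-2.14155883e-01,  9.76798992e-01,  9.56062325e-04, -2.68943216e-04]), 'force': array([ 0.16144867,  0.40171063, -0.46703416]), 'ft_torque': array([-0.02596848,  0.05881749,  0.0087371 ]), 'gripper_force': 0.0, 'grip_width': 0.08524811172980878}
```

View pics/top0.png

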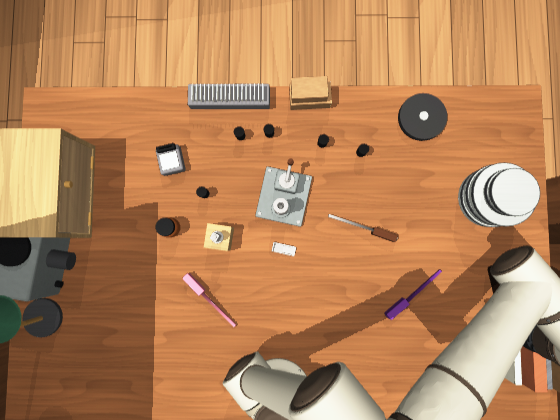

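View pics/scene0.png

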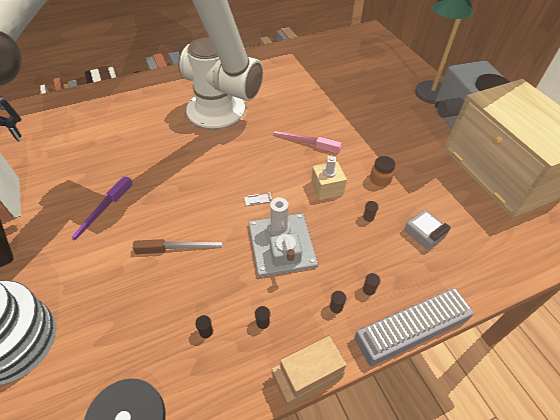

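Top view: the drift candidates are the brown-handled one (365,228), pink (208,300) and purple (413,293); I choose the brown one by its dark wooden handle and steel blade. The arbor is in the pale block at (217,237), the spindle nose at (281,206), and the gear case towards (288,178).

Run:
```python
from h import *
T=pickle.load(open('pics/top0.pkl','rb'));S=pickle.load(open('pics/scene0.pkl','rb'))
def rect(Q,name):
    Q=(Q[:,:2]*1000).astype(np.float32); r=cv2.minAreaRect(Q); print(name,len(Q),'c',np.round(r[0],1),'sz',np.round(r[1],1),'ang',round(r[2],1),'med',np.median(Q,0).round(1))
for nm,c in(('top',T),('scene',S)):
    P=pts(c); Q=P.reshape(-1,3); Q=Q[~np.isnan(Q[:,0])]; img=c['img'].reshape(-1,3)
    a=ray(T,281,206,.12); b=ray(T,217,237,.117); d=ray(T,365,228,.015)
    print(nm,a,b,d)
    near=lambda p,r:np.hypot(Q[:,0]-p[0],Q[:,1]-p[1])<r
    z=Q[:,2]
    rect(Q[near(a,.035)&(z>.112)&(z<.13)],'nose')
    rect(Q[near(a,.15)&(z>.011)&(z<.026)],'base')
    rect(Q[near(b,.03)&(z>.108)&(z<.13)],'bosstop')
    rect(Q[near(b,.06)&(z>.055)&(z<.067)],'resttop')
    m=near(d,.16)&(z>.006)&(z<.045);rect(Q[m],'drift')
    m=near(d,.16)&(z>.022)&(z<.045);rect(Q[m],'handle')
# crops
for nm,c,(u,v,w,h) in(('t',T,(190,150,220,110)),):
    cv2.imwrite('pics/crop.png',cv2.resize(c['img'][v:v+h,u:u+w,::-1],None,fx=3.6,fy=3.6,interpolation=cv2.INTER_CUBIC))
```

```text
top [ 0.56223831 -0.00995314  0.12      ] [0.47233323 0.1748003  0.117     ] [ 0.50280334 -0.2721416   0.015     ]
nose 149 c [565.4  -7.1] sz [40.6 41.3] ang 89.9 med [565.4  -7. ]
base 1712 c [559.7  -6.5] sz [149.7 258. ] ang 77.6 med [596.6 -15.5]
bosstop 60 c [474.9 183.1] sz [22.4 21.2] ang 59.0 med [475.1 182.8]
resttop 455 c [474.8 183.8] sz [74.8 73.8] ang 82.1 med [473.  180.3]
drift 377 c [ 494.4 -269. ] sz [263.8 269.9] ang 37.7 med [ 493.2 -303.9]
handle 239 c [ 496.7 -295.5] sz [152.5  24.3] ang 70.4 med [ 487.  -321.9]
scene [ 0.56223831 -0.00995314  0.12      ] [0.47233323 0.1748003  0.117     ] [ 0.50280334 -0.2721416   0.015     ]
nose 203 c [568.9  -6.5] sz [41.2 45.1] ang 66.5 med [569.8  -6.4]
base 2011 c [578.8 -27.9] sz [277.2 210.7] ang 23.0 med [612.7 -36.5]
bosstop 61 c [475.5 184.6] sz [21.2 25.9] ang 63.4 med [480.5 183.4]
resttop 440 c [477.4 185.5] sz [75.7 78.9] ang 82.4 med [489.1 175.4]
drift 680 c [ 510.2 -261.3] sz [221.6  26.3] ang 70.7 med [ 502.3 -301.3]
handle 332 c [ 498.5 -295.1] sz [145.5  25.9] ang 70.2 med [ 491.3 -320.6]
```

View pics/crop.png

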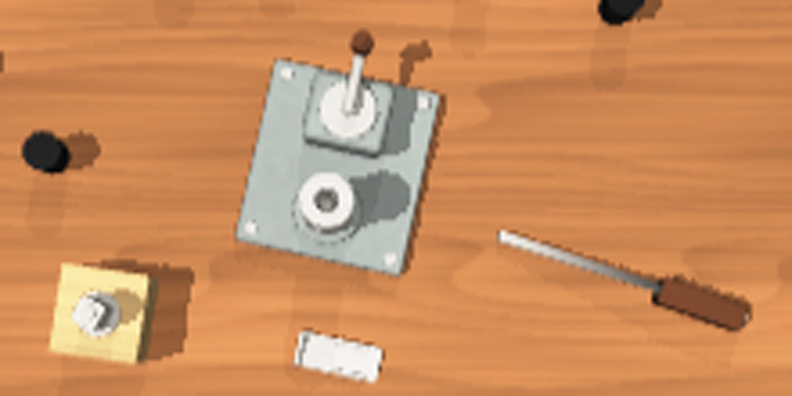

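The crop confirms the choice: a brown wooden handle and steel blade, tip towards the winder. The arbor boss is at crop (97,312), and the nose is at (327,200). Going above the arbor now.

```bash
cat >> h.py <<'E'
from scipy.spatial.transform import Rotation as R
def go(x,y,z,ydeg=None):
    "print tool-frame shift (mm) to world target TCP and turn (deg, tool z) so tool y has world angle ydeg (mod 180)"
    o=manip.get_obs();M=R.from_quat(o['orientation']).as_matrix()
    d=M.T@(np.array([x,y,z])-o['tool_pos'])*1000
    a=np.degrees(np.arctan2(M[1,1],M[0,1]))
    t=None if ydeg is None else -((ydeg-a+90)%180-90)
    print('shift',d.round(1),'turn',t,'yang',a.round(1),'q6',np.degrees(o['joint_pos'][[0,5]]).round(1),'F',o['force'].round(1),'tilt',M[:,2].round(3),'w',o['grip_width'],'t',o['clock'])
E
python3 -m inch '-25 30 0 0;-25 30 0 0;-25 30 0 0;-25 30 0 0;-25 30 0 0;-25 30 0 0;-25 30 0 0;-25 30 0 0' 1
python3 -m inch '-25 30 0 0;-25 30 0 0;-25 30 0 0;-25 30 0 0;-25 30 0 0;-25 30 0 0;-25 30 0 0;-25 30 0 0'
python3 -m inch '-25 30 0 0;-25 30 0 0;-25 30 0 0;-25 28 0 0;0 0 0 0;0 0 0 0'
python3 - <<'E'
from h import *
go(.4755,.184,.238,149)
T=pickle.load(open('pics/top0.pkl','rb'));S=pickle.load(open('pics/scene0.pkl','rb'))
# winder base: grey saturated-low mask on top view, corners cast at 18mm
for c,p in((T,(281,206)),(S,(283,245))):
    hsv=cv2.cvtColor(c['img'],cv2.COLOR_RGB2HSV);P=pts(c)
    near=np.hypot(P[...,0]-.60,P[...,1]+.015)<.13
    m=((hsv[...,1]<90)&near&(P[...,2]>.008)&(P[...,2]<.03)).astype(np.uint8)
    q=P[m>0][:,:2].astype(np.float32)*1000
    r=cv2.minAreaRect(q);print('base',len(q),r)
    # drift handle and blade
    m=(np.hypot(P[...,0]-.5,P[...,1]+.28)<.16)&(P[...,2]>.024)&(P[...,2]<.04)&(hsv[...,2]<150)&(hsv[...,1]>90)
    q=P[m][:,:2].astype(np.float32)*1000;print('handle',len(q),cv2.minAreaRect(q))
    m=(np.hypot(P[...,0]-.5,P[...,1]+.26)<.16)&(P[...,2]>.006)&(P[...,2]<.04)&(hsv[...,1]<100)&(hsv[...,2]>60)
    q=P[m][:,:2].astype(np.float32)*1000;print('blade',len(q),cv2.minAreaRect(q))
E
```

```text
clock: 0.9
tool_pos: [0.3426, -0.2644, 0.2391]
orientation: [-0.214, 0.977, 0.0, -0.0]
force: [0.7, 0.4, 0.3]
grip_width: 0.0853
gripper_force: 0.0
clock: 1.7
tool_pos: [0.4238, 0.0374, 0.2392]
orientation: [-0.214, 0.977, 0.0, -0.0]
force: [0.9, -0.9, 0.1]
grip_width: 0.0856
gripper_force: 0.0
clock: 2.3
tool_pos: [0.465, 0.1851, 0.2385]
orientation: [-0.215, 0.977, -0.0, -0.001]
force: [-0.1, -0.4, 0.2]
grip_width: 0.0852
gripper_force: 0.0
shift [-9.  -5.4  0.5] turn -34.19315021460038 yang 114.8 q6 [  40.3 -105.5] F [-0.1 -0.4  0.2] tilt [-0.002 -0.001 -1.   ] w 0.08523978033387293 t 2.3
base 1747 ((604.2284545898438, -16.196258544921875), (149.91165161132812, 163.82839965820312), 77.52982330322266)
handle 189 ((484.451904296875, -329.9192199707031), (76.0137939453125, 24.273853302001953), 70.40911865234375)
blade 132 ((508.2007751464844, -262.67376708984375), (222.07177734375, 8.549371719360352), 70.76703643798828)
base 2124 ((606.452392578125, -15.756790161132812), (148.91436767578125, 166.84716796875), 77.47721099853516)
handle 218 ((486.6429748535156, -328.2602844238281), (75.10688018798828, 25.796558380126953), 69.95000457763672)
blade 299 ((509.52874755859375, -261.1373291015625), (221.69093322753906, 15.831134796142578), 71.8113784790039)
```

```bash
python3 -m inch '-9 -5.4 0 0;0 0 0 -8.5;0 0 0 -8.5;0 0 0 -8.5;0 0 0 -8.5;0 0 0 0;0 0 0 0' 1
python3 - <<'E'
from h import *
go(.4755,.184,.086,149)
E
```

```text
clock: 3.0
tool_pos: [0.4761, 0.1827, 0.2395]
orientation: [-0.489, 0.873, -0.0, 0.0]
force: [0.1, 0.2, 0.1]
grip_width: 0.0853
gripper_force: 0.0
shift [ -0.7   1.2 153.5] turn -0.5087006689449822 yang 148.5 q6 [ 39.3 -70.8] F [0.1 0.2 0.1] tilt [ 0.  0. -1.] w 0.0853366900890685 t 3.0
```

```bash
python3 -m inch '-0.5 1 30 0;0 0 30 0;0 0 30 0;0 0 25 0;0 0 20 0;0 0 18 0;0 0 0 0;0 0 0 0' 1
python3 -m inch '0 0 0 0;0 0 0 0;0 0 0 0;0 0 0 0;0 0 0 0;0 0 0 0;0 0 0 0' 0 90
python3 - <<'E'
from h import *
go(.4755,.184,.086,149)
c=cap('scene','s1'); cv2.imwrite('pics/s1c.png',cv2.resize(c['img'][90:290,230:440,::-1],None,fx=2.8,fy=2.8))
E
```

```text
clock: 3.8
tool_pos: [0.4756, 0.1844, 0.0866]
orientation: [-0.49, 0.872, -0.0, -0.0]
force: [0.1, 0.3, 0.8]
grip_width: 0.0855
gripper_force: 0.0
clock: 4.5
tool_pos: [0.4756, 0.1849, 0.0869]
orientation: [-0.491, 0.871, 0.0, 0.001]
force: [-1.8, 1.4, 6.1]
grip_width: 0.021
gripper_force: 88.3
shift [ 0.8 -0.4  0.9] turn -0.2435133619414671 yang 148.8 q6 [ 39.5 -70.8] F [-1.8  1.4  6.1] tilt [ 0.001  0.001 -1.   ] w 0.02098215664023648 t 4.5
```

View pics/s1c.png

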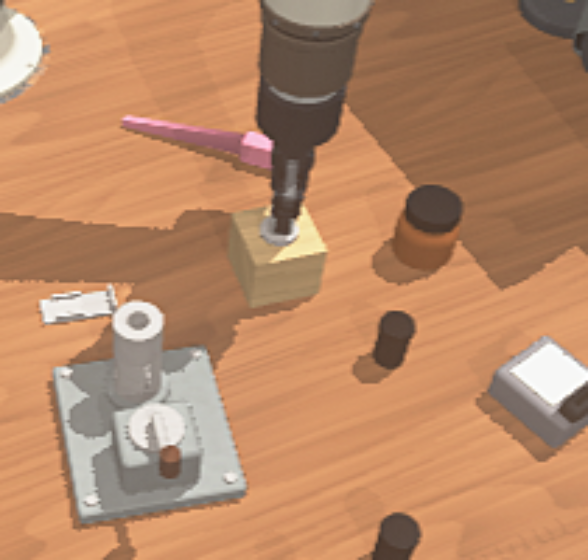

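The arbor is gripped squarely between the pads, with the collar still on the block. Lifting and carrying it.

```bash
python3 -m inch '0 0 -10 0;0 0 -20 0;0 0 -30 0;0 0 -30 0;0 0 -30 0;0 0 -30 0;0 0 0 0;0 0 0 0'
python3 - <<'E'
from h import *
go(.5662,-.0073,.235)
E
```

```text
clock: 5.35
tool_pos: [0.4745, 0.1843, 0.2358]
orientation: [-0.49, 0.872, 0.001, -0.0]
force: [-0.3, 0.5, -3.4]
grip_width: 0.0208
gripper_force: 88.2
shift [ 116.1 -177.9    0.6] turn None yang 148.7 q6 [ 39.5 -70.7] F [-0.3  0.5 -3.4] tilt [-0.001  0.    -1.   ] w 0.020847739214731327 t 5.35
```

```bash
python3 -m inch '17 -25 0 0;17 -26 0 0;17 -25 0 0;17 -26 0 0;16 -25 0 0;16 -26 0 0;16 -25 0 0;0 0 0 0'
python3 -m inch '0 0 0 0;0 0 0 0'
python3 - <<'E'
from h import *
go(.5662,-.0073,.235)
for n in('scene','top'):
    c=cap(n,n+'2');P=pts(c);z=P[...,2]
    near=np.hypot(P[...,0]-.566,P[...,1]+.007)<.03
    for lo,hi in((.165,.20),(.205,.222),(.112,.126)):
        q=P[near&(z>lo)&(z<hi)];print(n,lo,len(q),(q[:,:2].min(0)*1e3).round(1),(q[:,:2].max(0)*1e3).round(1)) if len(q) else 0
a=cv2.resize(pickle.load(open('pics/scene2.pkl','rb'))['img'][100:280,220:360,::-1],None,fx=3,fy=3)
b=cv2.resize(pickle.load(open('pics/top2.pkl','rb'))['img'][130:250,230:330,::-1],(450,540))[:540]
cv2.imwrite('pics/v2.png',np.hstack([a[:540],b[:540]])[:, :800])
E
```

```text
clock: 6.15
tool_pos: [0.5669, -0.0097, 0.2332]
orientation: [-0.489, 0.873, 0.001, -0.003]
force: [-0.3, -0.4, -3.5]
grip_width: 0.0209
gripper_force: 88.7
clock: 6.35
tool_pos: [0.5662, -0.0066, 0.2348]
orientation: [-0.491, 0.871, 0.001, -0.001]
force: [-0.0, 0.2, -2.6]
grip_width: 0.0209
gripper_force: 88.7
shift [ 0.6 -0.3 -0.2] turn None yang 148.8 q6 [ 15.7 -46.9] F [-0.   0.2 -2.6] tilt [-0.003 -0.    -1.   ] w 0.020932541543592104 t 6.35
scene 0.165 43 [566.  -14.4] [576.   -1.3]
scene 0.205 98 [552.4 -25.6] [587.   12.4]
scene 0.112 202 [545.6 -28.1] [589.8  14.4]
top 0.112 16 [544.7 -24.4] [554.1   1.6]
```

View pics/v2.png

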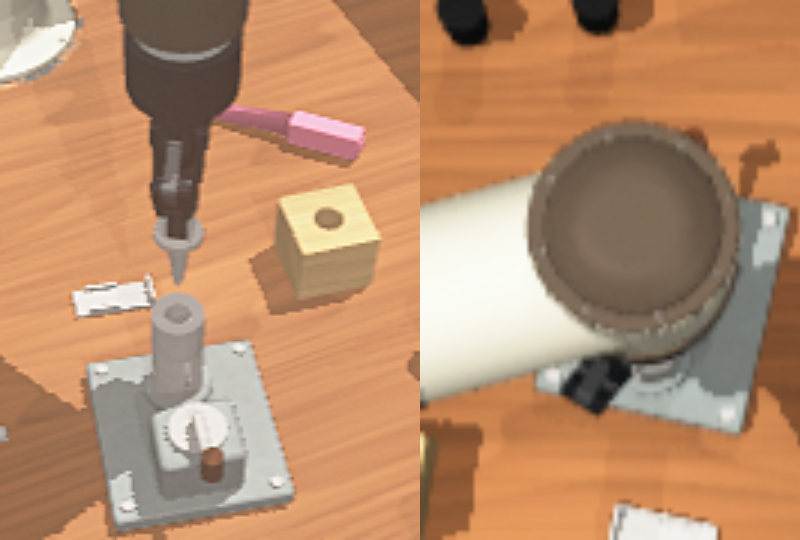

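Held arbor and nose line up within about 1 mm (shank tip at (178,282), bore at (177,313)). Descending.

```bash
python3 -m inch '0 0 20 0;0 0 20 0;0 0 20 0;0 0 15 0;0 0 5 0;0 0 3 0;0 0 0 0;0 0 0 0'
python3 -c "from h import *;go(.5662,-.0073,.1479)"
python3 -m inch '0 0 1 0;0 0 1 0;0 0 1 0;0 0 0 0;0 0 0 0'
python3 -c "from h import *;go(.5662,-.0073,.1479)"
```

```text
clock: 7.25
tool_pos: [0.5665, -0.0067, 0.1535]
orientation: [-0.49, 0.871, 0.0, -0.001]
force: [-2.7, 1.4, -2.8]
grip_width: 0.0209
gripper_force: 88.7
shift [ 0.6 -0.1  5.6] turn None yang 148.7 q6 [ 15.7 -46.9] F [-2.7  1.4 -2.8] tilt [-0.001  0.    -1.   ] w 0.020917856229527704 t 7.25
clock: 7.75
tool_pos: [0.5662, -0.0067, 0.1508]
orientation: [-0.49, 0.872, 0.001, -0.001]
force: [-5.7, 3.0, 0.6]
grip_width: 0.021
gripper_force: 89.4
shift [ 0.5 -0.3  2.9] turn None yang 148.7 q6 [ 15.7 -46.9] F [-5.7  3.   0.6] tilt [-0.002  0.    -1.   ] w 0.021019682304876896 t 7.75
```

```bash
python3 -m inch '0 1 0 0;0 0 0 0;0 0 0 0'
python3 -m inch '0 0.3 1 0;0 0 1 0;0 0 0 0;0 0 0 0'
python3 -c "from h import *;go(.5662,-.0073,.1479)"
```

```text
clock: 8.05
tool_pos: [0.5661, -0.0065, 0.1506]
orientation: [-0.49, 0.871, 0.0, -0.0]
force: [-4.6, 1.3, 0.6]
grip_width: 0.0207
gripper_force: 89.1
clock: 8.45
tool_pos: [0.5658, -0.0063, 0.148]
orientation: [-0.49, 0.872, 0.0, -0.0]
force: [-4.7, 2.0, -1.7]
grip_width: 0.021
gripper_force: 89.1
shift [ 0.7 -0.9  0.1] turn None yang 148.7 q6 [ 15.8 -47. ] F [-4.7  2.  -1.7] tilt [-0.001  0.    -1.   ] w 0.02097976352167773 t 8.45
```

```bash
python3 -m inch '0 1.5 0 0;0 0 0 0;0 0 0 0'
python3 -m inch '0 0 1 0;0 0 0 0;0 0 0 0'
python3 -m inch '0 0 0.5 0;0 0 0 0;0 0 0 0'
python3 -c "from h import *;go(.5662,-.0073,.1479)"
```

```text
clock: 8.75
tool_pos: [0.5655, -0.0059, 0.1483]
orientation: [-0.49, 0.871, -0.001, 0.0]
force: [-1.1, -1.9, -2.4]
grip_width: 0.0213
gripper_force: 88.7
clock: 9.05
tool_pos: [0.5655, -0.0059, 0.1477]
orientation: [-0.491, 0.871, -0.001, 0.001]
force: [0.0, -4.4, -1.3]
grip_width: 0.021
gripper_force: 89.0
clock: 9.35
tool_pos: [0.5655, -0.0058, 0.1474]
orientation: [-0.491, 0.871, -0.001, 0.001]
force: [0.1, -5.8, -0.3]
grip_width: 0.0212
gripper_force: 89.3
shift [ 0.9 -1.4 -0.5] turn None yang 148.8 q6 [ 15.9 -47.1] F [ 0.1 -5.8 -0.3] tilt [ 0.002 -0.    -1.   ] w 0.021151521318347195 t 9.35
```

```bash
python3 -m inch '1 -0.6 0 0;0 0 0 0;0 0 0 0'
python3 -m inch '0 0 1 0;0 0 0 0;0 0 0 0'
python3 -m inch '0 0 1 0;0 0 0 0;0 0 0 0'
python3 -c "from h import *;go(.5662,-.0073,.1429)"
```

```text
clock: 9.65
tool_pos: [0.5654, -0.0062, 0.1471]
orientation: [-0.491, 0.871, -0.0, 0.001]
force: [0.6, -2.6, 0.6]
grip_width: 0.0211
gripper_force: 89.2
clock: 9.95
tool_pos: [0.5654, -0.0062, 0.1463]
orientation: [-0.491, 0.871, -0.0, 0.001]
force: [-0.2, 0.2, 3.5]
grip_width: 0.0209
gripper_force: 89.7
clock: 10.25
tool_pos: [0.5654, -0.0062, 0.1458]
orientation: [-0.491, 0.871, -0.0, 0.001]
force: [-1.9, 1.1, 6.9]
grip_width: 0.0209
gripper_force: 90.1
shift [ 0.5 -1.2  2.9] turn None yang 148.8 q6 [ 15.8 -47. ] F [-1.9  1.1  6.9] tilt [ 0.002  0.001 -1.   ] w 0.020911614398126176 t 10.25
```

```bash
python3 -m inch '0 0 1 0;0 0 1 0;0 0 1 0;0 0 0 0;0 0 0 0'
python3 -c "from h import *;go(.5662,-.0073,.1429)"
```

```text
clock: 10.75
tool_pos: [0.5655, -0.0062, 0.1446]
orientation: [-0.491, 0.871, -0.001, 0.001]
force: [-4.8, 1.5, 13.8]
grip_width: 0.021
gripper_force: 91.2
shift [ 0.5 -1.2  1.7] turn None yang 148.8 q6 [ 15.8 -47. ] F [-4.8  1.5 13.8] tilt [ 0.003  0.    -1.   ] w 0.02099557407811898 t 10.75
```

```bash
python3 -m inch '0 0.5 1 0;0 0 1 0;0 0 1 0;0 0 0 0;0 0 0 0'
python3 -m inch '0 0 0.3 -4;0 0 0.3 -4;0 0 0 0'
python3 -c "from h import *;go(.5662,-.0073,.1429)"
```

```text
clock: 11.25
tool_pos: [0.5655, -0.0062, 0.1436]
orientation: [-0.491, 0.871, -0.001, 0.002]
force: [-7.6, 2.3, 22.5]
grip_width: 0.021
gripper_force: 92.3
clock: 11.55
tool_pos: [0.5653, -0.0061, 0.1429]
orientation: [-0.552, 0.834, -0.001, 0.001]
force: [-8.2, 3.1, 22.9]
grip_width: 0.0212
gripper_force: 92.3
shift [ 0.7 -1.3  0. ] turn None yang 156.9 q6 [ 15.8 -39. ] F [-8.2  3.1 22.9] tilt [ 0.004 -0.    -1.   ] w 0.021170505652431157 t 11.55
```

```bash
python3 -m inch '0 0.7 0.1 -6;0 0.7 0.1 -6;0 0 0 0'
python3 -c "from h import *;go(.5662,-.0073,.1429)"
```

```text
clock: 11.85
tool_pos: [0.5648, -0.006, 0.1426]
orientation: [-0.636, 0.772, -0.002, 0.002]
force: [-5.0, 0.7, 21.4]
grip_width: 0.0214
gripper_force: 91.9
shift [ 1.  -1.7 -0.3] turn None yang 169.0 q6 [ 15.9 -27. ] F [-5.   0.7 21.4] tilt [ 0.006 -0.001 -1.   ] w 0.021353614156398595 t 11.85
```

```bash
python3 -m inch '0 0.3 0.4 -7;0 0.3 0.4 -7;0 0 0 0'
python3 -c "from h import *;go(.5662,-.0073,.1429)"
```

```text
clock: 12.15
tool_pos: [0.5644, -0.0059, 0.1422]
orientation: [0.726, -0.688, 0.002, -0.002]
force: [-5.2, 0.4, 21.4]
grip_width: 0.0212
gripper_force: 92.2
shift [ 1.4 -1.8 -0.7] turn None yang -177.0 q6 [ 15.9 -13. ] F [-5.2  0.4 21.4] tilt [ 0.006 -0.001 -1.   ] w 0.0211641339233355 t 12.15
```

```bash
python3 -m inch '0 0.3 0.4 -7;0 0.3 0.4 -7;0 0 0 0'
python3 -c "from h import *;go(.5662,-.0073,.1429)"
python3 -m inch '0 0.3 0.4 -7;0 0.3 0.3 -7;0 0 0 0'
python3 -c "from h import *;go(.5662,-.0073,.1429)"
```

```text
clock: 12.45
tool_pos: [0.564, -0.006, 0.1418]
orientation: [0.804, -0.594, 0.003, -0.002]
force: [-5.3, 0.2, 23.4]
grip_width: 0.0213
gripper_force: 92.3
shift [ 1.9 -1.7 -1.1] turn None yang -163.0 q6 [15.9  1. ] F [-5.3  0.2 23.4] tilt [ 0.006 -0.001 -1.   ] w 0.021250234036941453 t 12.45
clock: 12.75
tool_pos: [0.5636, -0.0062, 0.1415]
orientation: [0.871, -0.492, 0.003, -0.001]
force: [-6.0, 0.0, 23.6]
grip_width: 0.021
gripper_force: 92.5
shift [ 2.3 -1.6 -1.4] turn None yang -148.9 q6 [15.9 15. ] F [-6.   0.  23.6] tilt [ 0.007 -0.001 -1.   ] w 0.021000837793886548 t 12.75
```

```bash
python3 -m inch '0 0 0 -6;0 0 0 -6;0 0 0 0'
python3 -c "from h import *;go(.5662,-.0073,.1429)"
python3 -m inch '0 0 0 -5;0 0 0 -4;0 0 0 0;0 0 0 0'
python3 - <<'E'
from h import *
go(.5662,-.0073,.1429)
c=cap('scene','s3'); cv2.imwrite('pics/s3c.png',cv2.resize(c['img'][120:280,230:350,::-1],None,fx=3.7,fy=3.7))
E
```

```text
clock: 13.05
tool_pos: [0.5634, -0.0063, 0.1413]
orientation: [0.917, -0.398, 0.003, -0.001]
force: [-5.5, 0.0, 24.8]
grip_width: 0.021
gripper_force: 92.4
shift [ 2.6 -1.4 -1.6] turn None yang -137.0 q6 [15.9 27. ] F [-5.5  0.  24.8] tilt [ 0.006 -0.001 -1.   ] w 0.02096110465208061 t 13.05
clock: 13.45
tool_pos: [0.5633, -0.0065, 0.1412]
orientation: [0.945, -0.326, 0.003, -0.0]
force: [-6.3, 0.5, 24.2]
grip_width: 0.0209
gripper_force: 92.4
shift [ 2.8 -1.2 -1.7] turn None yang -128.0 q6 [15.9 35.9] F [-6.3  0.5 24.2] tilt [ 0.006 -0.002 -1.   ] w 0.020890542706047073 t 13.45
```

View pics/s3c.png

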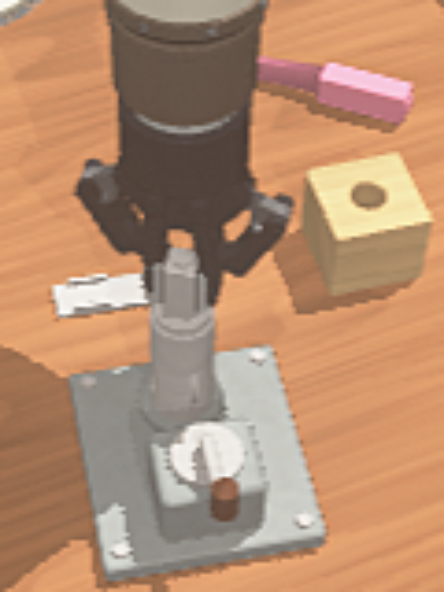

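The collar appears to sit on the nose with no visible gap (crop (182,318)), and the force holds steady at 24 N with no further descent. Unloading and letting go.

```bash
python3 -m inch '0 0 -2 0;0 0 -2 0;0 0 -2 0;0 0 0 0;0 0 0 0'
python3 -c "from h import *;go(.5662,-.0073,.1429)"
```

```text
clock: 14.0
tool_pos: [0.563, -0.0064, 0.1426]
orientation: [0.945, -0.327, 0.002, -0.0]
force: [3.5, -4.4, 4.2]
grip_width: 0.0209
gripper_force: 89.8
shift [ 3.1 -1.2 -0.3] turn None yang -128.2 q6 [15.9 35.9] F [ 3.5 -4.4  4.2] tilt [ 0.004 -0.    -1.   ] w 0.020864230329327677 t 14.0
```

```bash
python3 -m inch '0 0 0 0;0 0 0 0;0 0 0 0;0 0 0 0' 1 60
python3 -m inch '0 0 0 0;0 0 -10 0;0 0 -30 0;0 0 -30 0;0 0 -30 0;0 0 -20 0;0 0 0 0'
python3 - <<'E'
from h import *
c=cap('scene','s4');P=pts(c);z=P[...,2]
near=np.hypot(P[...,0]-.5675,P[...,1]+.007)<.03
q=P[near&(z>.11)];print('top',np.sort(q[:,2])[-8:].round(4))
r=np.hypot(P[...,0]-.5675,P[...,1]+.007);q=P[(r>.014)&(r<.018)&(z>.11)];print('collar top z',np.median(q[:,2]),len(q))
# target: above drift handle; tip dir
print('handle'); go(.4846,-.3295,.26,-19.5)
E
```

```text
clock: 14.4
tool_pos: [0.5607, -0.006, 0.141]
orientation: [0.945, -0.328, -0.001, 0.0]
force: [0.0, 0.4, 0.2]
grip_width: 0.0778
gripper_force: 0.0
clock: 15.1
tool_pos: [0.5631, -0.006, 0.2662]
orientation: [0.945, -0.328, 0.004, -0.002]
force: [-0.0, -0.5, -0.4]
grip_width: 0.0854
gripper_force: 0.0
top [0.6103 0.6106 0.6106 0.6107 0.6108 0.6108 0.6108 0.6112]
collar top z 0.1281948905019913 103
handle
shift [139.7 301.9   3.1] turn 71.23740949805153 yang -128.3 q6 [15.9 35.8] F [ 0.1  0.5 -0.7] tilt [ 0.004  0.001 -1.   ] w 0.08526547110918466 t 15.15
```

```bash
python3 -m inch '18 39 0 0;18 39 0 0;18 39 0 0;18 39 0 0;18 39 0 0;18 39 0 0;18 39 0 0;17 40 0 0'
python3 -m inch '0 0 0 8.5;0 0 0 8.5;0 0 0 8.5;0 0 0 8.5;0 0 0 8.5;0 0 0 8.5;0 0 0 8.5;0 0 0 8.5'
python3 -m inch '0 0 30 3.3;0 0 30 0;0 0 30 0;0 0 0 0;0 0 0 0'
python3 - <<'E'
from h import *
print(manip.tip_extent)
go(.4815,-.3404,.0115,160.3)
E
```

```text
clock: 15.95
tool_pos: [0.4786, -0.3417, 0.2603]
orientation: [0.945, -0.328, -0.001, -0.0]
force: [1.6, -0.3, -0.6]
grip_width: 0.0854
gripper_force: 0.0
clock: 16.75
tool_pos: [0.4791, -0.34, 0.2601]
orientation: [-0.597, 0.802, 0.001, -0.001]
force: [-0.7, -0.4, 0.2]
grip_width: 0.0856
gripper_force: 0.0
clock: 17.25
tool_pos: [0.4795, -0.3405, 0.1713]
orientation: [-0.577, 0.817, 0.001, -0.001]
force: [0.6, -0.0, 1.5]
grip_width: 0.0853
gripper_force: 0.0
0.008
shift [ -0.9  -2.1 159.8] turn 0.15576502245923507 yang 160.5 q6 [-19.6   0. ] F [ 0.6 -0.   1.5] tilt [-0.002  0.    -1.   ] w 0.08530984125635609 t 17.25
```

```bash
python3 -m inch '-0.9 -2.1 30 0;0 0 30 0;0 0 30 0;0 0 30 0;0 0 20 0;0 0 12 0;0 0 7 0;0 0 0 0'
python3 -m inch '0 0 0 0;0 0 0 0;0 0 0 0;0 0 0 0;0 0 0 0;0 0 0 0;0 0 0 0' 0 110
python3 -c "from h import *;go(.4815,-.3404,.0115,160.3)"
```

```text
clock: 18.05
tool_pos: [0.4826, -0.3405, 0.0131]
orientation: [-0.577, 0.817, -0.0, 0.0]
force: [0.0, -0.1, 0.5]
grip_width: 0.0852
gripper_force: 0.0
clock: 18.75
tool_pos: [0.4825, -0.3405, 0.0136]
orientation: [-0.577, 0.817, -0.001, 0.0]
force: [-1.4, 0.9, 5.2]
grip_width: 0.0221
gripper_force: 109.1
shift [0.2 1.  2.1] turn 0.16945620214409018 yang 160.5 q6 [-19.5  -0.1] F [-1.4  0.9  5.2] tilt [ 0.001 -0.001 -1.   ] w 0.02214725569237931 t 18.75
```

```bash
python3 -m inch '0 0 -5 0;0 0 -20 0;0 0 -30 0;0 0 -30 0;0 0 0 -7;0 0 0 0'
python3 -c "from h import *;go(.5138,-.2436,.100,167.5)"
```

```text
clock: 19.35
tool_pos: [0.4819, -0.3401, 0.0981]
orientation: [-0.625, 0.78, -0.0, 0.0]
force: [0.0, -0.6, -2.7]
grip_width: 0.0219
gripper_force: 108.0
shift [-101.1  -10.1   -1.9] turn -0.09865319123764493 yang 167.4 q6 [-19.5   6.9] F [ 0.  -0.6 -2.7] tilt [ 0.001  0.    -1.   ] w 0.021931743967810297 t 19.35
```

```bash
python3 -m inch '-25 -2.5 0 0;-25 -2.5 0 0;-25 -2.5 0 0;-26 -2.5 0 0;0 0 0 0;0 0 0 0;0 0 0 0'
python3 - <<'E'
from h import *
go(.5138,-.2436,.100,167.5)
A=np.array([566.2,-7.3]);s=np.array([.2164,.9763]);n=np.array([.9763,-.2164])
ims=[]
for nm in('scene','top'):
    c=cap(nm,nm+'5');P=pts(c)*1000;h=cv2.cvtColor(c['img'],cv2.COLOR_RGB2HSV)
    d=P[...,:2]-A;a=d@s;b=d@n;z=P[...,2]
    m=(a>-185)&(a<-25)&(abs(b)<30)&(z>65)&(z<125)
    for lo in range(-160,-30,20):
        k=m&(a>lo)&(a<lo+20)
        if k.sum()>3: print(nm,lo,k.sum(),'b',b[k].min().round(1),np.median(b[k]).round(1),b[k].max().round(1),'z',z[k].min().round(1),np.percentile(z[k],90).round(1),z[k].max().round(1))
    print('tip a',a[m].max() if m.any() else 0)
    v,u=np.nonzero(m); print(nm,u.min(),u.max(),v.min(),v.max())
    u0=int((u.min()+u.max())/2)-80;v0=int((v.min()+v.max())/2)-90
    ims.append(cv2.resize(c['img'][max(v0,0):max(v0,0)+200,max(u0,0):max(u0,0)+133,::-1],(399,600)))
cv2.imwrite('pics/v5.png',np.hstack(ims))
E
```

```text
clock: 20.05
tool_pos: [0.5131, -0.2442, 0.0969]
orientation: [-0.625, 0.781, 0.001, -0.001]
force: [-0.5, 0.6, -2.4]
grip_width: 0.0226
gripper_force: 108.0
shift [-0.8 -0.6 -3.1] turn -0.15757728966752893 yang 167.3 q6 [-9.1 -3.5] F [-0.5  0.6 -2.4] tilt [-0.002  0.    -1.   ] w 0.022565712944254114 t 20.05
scene -160 64 b -3.7 2.7 5.7 z 83.0 106.8 109.8
scene -140 61 b -4.4 2.8 5.9 z 81.0 104.6 105.8
scene -120 54 b -4.5 3.0 5.6 z 83.7 102.1 103.5
scene -100 51 b -3.7 2.9 6.2 z 80.3 99.8 100.9
scene -80 48 b -5.5 3.0 6.0 z 83.2 96.3 97.2
scene -60 25 b -4.1 3.0 6.2 z 82.0 95.1 98.0
tip a -48.648075919320036
scene 203 259 213 224
tip a 0Traceback (most recent call last):
  File "<stdin>", line 13, in <module>
    return umr_minimum(a, axis, None, out, keepdims, initial, where)
ValueError: zero-size array to reduction operation minimum which has no identity
```

```bash
python3 -c "
from h import *
c=pickle.load(open('pics/scene5.pkl','rb'));cv2.imwrite('pics/v5.png',cv2.resize(c['img'][150:280,170:330,::-1],None,fx=4.5,fy=4.5,interpolation=cv2.INTER_CUBIC))"
```

```text
(no output)
```

View pics/v5.png

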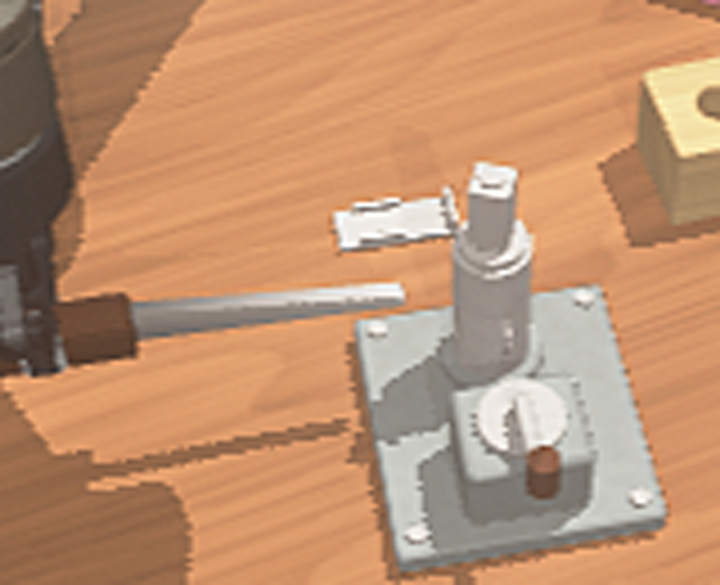

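The collar is visibly on the nose, the blade is level and its line points at the barrel. Lowering to slot height and entering gently.

```bash
python3 -m inch '0 0 15 0;0 0 15 0;0 0 0 0;0 0 0 0'
python3 -m inch '-10 0 0 0;-8 0 0 0;-5 0 0 0;-5 0 0 0;-5 0 0 0;0 0 0 0'
python3 -c "from h import *;go(.5188,-.2192,.0635,167.5)"
```

```text
clock: 20.55
tool_pos: [0.5136, -0.2445, 0.0677]
orientation: [-0.625, 0.78, 0.0, -0.0]
force: [-0.6, -0.6, -1.6]
grip_width: 0.0221
gripper_force: 108.0
clock: 21.15
tool_pos: [0.5212, -0.211, 0.0678]
orientation: [-0.626, 0.78, -0.0, 0.0]
force: [0.3, -0.3, -2.7]
grip_width: 0.022
gripper_force: 108.0
shift [8.6 0.6 4.3] turn 8.167353468024885e-05 yang 167.5 q6 [-5.5 -7. ] F [ 0.3 -0.3 -2.7] tilt [ 0. -0. -1.] w 0.022015158824116147 t 21.15
```

```bash
python3 -m inch '-6 0 0 0;-6 0 0 0;-6 0 0 0;0 0 0 0'
python3 -m inch '-6 0 1 0;-6 0 1 0;-6 0 1 0;0 0 0 0'
python3 -m inch '0 0 1 0;0 0 1 0;0 0 0 0;0 0 0 0'
python3 -c "from h import *;go(.5188,-.2192,.0635,167.5)"
```

```text
clock: 21.55
tool_pos: [0.5251, -0.1934, 0.0677]
orientation: [-0.626, 0.78, 0.0, 0.0]
force: [0.3, -0.7, -2.9]
grip_width: 0.022
gripper_force: 108.0
clock: 21.95
tool_pos: [0.5289, -0.1758, 0.0645]
orientation: [-0.626, 0.78, 0.0, -0.0]
force: [-0.2, -0.7, -3.4]
grip_width: 0.0222
gripper_force: 108.0
clock: 22.35
tool_pos: [0.5288, -0.1767, 0.0627]
orientation: [-0.625, 0.78, 0.0, -0.0]
force: [0.2, 0.2, -1.8]
grip_width: 0.0219
gripper_force: 108.0
shift [43.7  0.5 -0.8] turn -0.07537062914266812 yang 167.4 q6 [ -1.8 -10.8] F [ 0.2  0.2 -1.8] tilt [-0. -0. -1.] w 0.02188457349062627 t 22.35
```

```bash
python3 -m inch '0 0 0.7 0;0 0 0 0;0 0 0 0'
python3 -m inch '0 0 0.7 0;0 0 0 0;0 0 0 0'
python3 -c "from h import *;go(.5188,-.2192,.0635,167.5)"
```

```text
clock: 22.65
tool_pos: [0.5288, -0.1766, 0.062]
orientation: [-0.625, 0.78, 0.0, -0.0]
force: [0.5, 0.2, -2.4]
grip_width: 0.022
gripper_force: 108.0
clock: 22.95
tool_pos: [0.5289, -0.1765, 0.0614]
orientation: [-0.626, 0.78, -0.0, 0.0]
force: [-0.9, 0.5, -1.5]
grip_width: 0.0221
gripper_force: 108.1
shift [43.8  0.6 -2.1] turn -0.05698407496186064 yang 167.4 q6 [ -1.8 -10.8] F [-0.9  0.5 -1.5] tilt [ 0. -0. -1.] w 0.022112460377452892 t 22.95
```

Nearly on the floor; one more small step, then slide to the stub.

```bash
python3 -m inch '0 0 0.6 0;0 0 0 0;0 0 0 0'
python3 -m inch '-5 0 0 0;-5 0 0 0;-5 0 0 0;-5 0 0 0;0 0 0 0;0 0 0 0'
python3 -c "from h import *;go(.5188,-.2192,.0635,167.5)"
```

```text
clock: 23.25
tool_pos: [0.529, -0.1765, 0.0609]
orientation: [-0.626, 0.78, -0.0, 0.0]
force: [0.0, -0.5, -0.5]
grip_width: 0.0222
gripper_force: 108.2
clock: 23.85
tool_pos: [0.5334, -0.1567, 0.0608]
orientation: [-0.626, 0.78, -0.0, 0.0]
force: [0.4, -0.0, -0.6]
grip_width: 0.0219
gripper_force: 108.2
shift [64.2  0.6 -2.7] turn -0.03163865142610689 yang 167.5 q6 [  0.3 -12.9] F [ 0.4 -0.  -0.6] tilt [ 0.  0. -1.] w 0.021946702085084663 t 23.85
```

```bash
python3 -m inch '-4 0 0 0;-4 0 0 0;-4 0 0 0;-4 0 0 0;0 0 0 0;0 0 0 0'
python3 -m inch '-4 0 0 0;-4 0 0 0;0 0 0 0;0 0 0 0'
python3 -c "from h import *;go(.5188,-.2192,.0635,167.5)"
```

```text
clock: 24.45
tool_pos: [0.5368, -0.1411, 0.0608]
orientation: [-0.626, 0.78, -0.0, 0.0]
force: [0.3, 0.9, 0.5]
grip_width: 0.022
gripper_force: 108.4
clock: 24.85
tool_pos: [0.5381, -0.1339, 0.0608]
orientation: [-0.626, 0.78, 0.0, -0.0]
force: [-1.0, -3.4, 1.3]
grip_width: 0.0224
gripper_force: 108.6
shift [87.4  0.3 -2.7] turn -0.05497125926456192 yang 167.4 q6 [  2.8 -15.4] F [-1.  -3.4  1.3] tilt [-0.001 -0.    -1.   ] w 0.022368104809466764 t 24.85
```

```bash
python3 -m inch '-4 0 0 0;-4 0 0 0;0 0 0 0;0 0 0 0'
python3 -m inch '-4 0 0 0;0 0 0 0;0 0 0 0'
python3 -c "from h import *;go(.5188,-.2192,.0635,167.5)"
```

```text
clock: 25.25
tool_pos: [0.5388, -0.1276, 0.0608]
orientation: [-0.625, 0.78, 0.0, -0.002]
force: [-2.6, -8.3, 2.4]
grip_width: 0.0223
gripper_force: 108.8
clock: 25.55
tool_pos: [0.539, -0.1246, 0.0608]
orientation: [-0.625, 0.78, 0.0, -0.003]
force: [-4.1, -13.6, 3.3]
grip_width: 0.0219
gripper_force: 108.9
shift [96.7 -0.9 -2.4] turn -0.10269365779998907 yang 167.4 q6 [  3.8 -16.6] F [ -4.1 -13.6   3.3] tilt [-0.004 -0.003 -1.   ] w 0.021854053544482492 t 25.55
```

```bash
cat >> h.py <<'E'
def chk(tag):
    A=np.array([566.2,-7.3]);s=np.array([.2164,.9763]);n=np.array([.9763,-.2164])
    c=cap('scene',tag);P=pts(c)*1000;d=P[...,:2]-A-[1.5,0];a=d@s;b=d@n;z=P[...,2];r=np.hypot(a,b)
    k=(r>14)&(r<18)&(z>115)&(z<150);print('collar z',np.median(z[k]).round(1),k.sum())
    k=(r<9)&(z>160)&(z<200);print('boss top z',np.median(z[k]).round(1),k.sum())
    k=(a>30)&(a<150)&(abs(b)<9)&(z>30)&(z<90);print('tip a',np.sort(a[k])[-3:] if k.any() else None, 'handle')
    k=(abs(b)<16)&(a<-25)&(a>-110)&(z>45)&(z<85)&(c['img'][...,0].astype(int)-c['img'][...,2]>25);print('handle front a',np.sort(a[k])[-3:] if k.any() else None)
    return c
E
python3 - <<'E'
from h import *
c=chk('s6')
o=pickle.load(open('pics/scene5.pkl','rb'));P=pts(o)*1000;r=np.hypot(P[...,0]-567.7,P[...,1]+7.3);z=P[...,2]
print('before',np.median(z[(r<9)&(z>160)&(z<200)]),np.median(z[(r>14)&(r<18)&(z>115)&(z<150)]))
cv2.imwrite('pics/v6.png',cv2.resize(c['img'][150:280,170:330,::-1],None,fx=4.5,fy=4.5,interpolation=cv2.INTER_CUBIC))
E
```

```text
collar z 125.5 60
boss top z 174.4 41
tip a [73.20891972 73.22056859 73.3097043 ] handle
handle front a [-34.35334393 -31.6771782  -29.28524874]
before 173.4882496031117 125.45957318994971
```

View pics/v6.png

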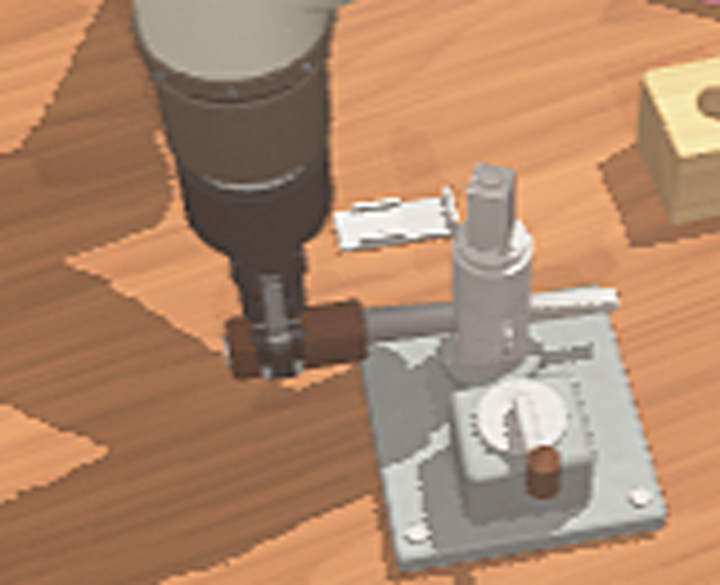

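The blade passes straight through the slot, tip at (615,298), about 73 mm past the axis; the arbor is starting to load. Driving on.

```bash
python3 -m inch '-4 0 0 0;-4 0 0 0;0 0 0 0;0 0 0 0'
python3 -m inch '-4 0 0 0;-4 0 0 0;0 0 0 0;0 0 0 0'
python3 -c "
from h import *;go(.5188,-.2192,.0635,167.5);chk('s7')"
```

```text
clock: 26.0
tool_pos: [0.5402, -0.1171, 0.0607]
orientation: [-0.625, 0.781, 0.001, -0.003]
force: [-4.2, -11.5, 3.9]
grip_width: 0.0219
gripper_force: 109.0
clock: 26.4
tool_pos: [0.543, -0.1073, 0.0607]
orientation: [-0.625, 0.78, 0.001, -0.001]
force: [-2.7, -4.2, 3.4]
grip_width: 0.0219
gripper_force: 109.0
shift [114.5  -0.8  -2.6] turn -0.08573548595600755 yang 167.4 q6 [  5.6 -18.2] F [-2.7 -4.2  3.4] tilt [-0.003 -0.001 -1.   ] w 0.021894758777586974 t 26.4
collar z 127.7 66
boss top z 176.8 48
tip a [89.48459761 91.03383153 91.79009871] handle
handle front a [-51.92089227 -49.48225174 -47.06469654]
```

```bash
python3 -m inch '-4 0 0 0;-4 0 0 0;-4 0 0 0;-3 0 0 0;0 0 0 0;0 0 0 0'
python3 -m inch '-4 0 0 0;-3 0 0 0;0 0 0 0;0 0 0 0'
python3 -c "
from h import *;go(.5188,-.2192,.0635,167.5);chk('s8')"
```

```text
clock: 27.05
tool_pos: [0.5483, -0.0908, 0.0608]
orientation: [-0.626, 0.78, -0.0, 0.001]
force: [0.7, 1.2, 2.3]
grip_width: 0.0222
gripper_force: 108.7
clock: 27.45
tool_pos: [0.5495, -0.0844, 0.0608]
orientation: [-0.626, 0.78, -0.0, 0.0]
force: [-0.4, -0.1, 3.2]
grip_width: 0.0219
gripper_force: 108.7
shift [138.3   0.7  -2.8] turn -0.049834039853067225 yang 167.5 q6 [  8.  -20.5] F [-0.4 -0.1  3.2] tilt [ 0.001  0.    -1.   ] w 0.02192269455489196 t 27.45
collar z 130.7 74
boss top z 180.4 44
tip a [114.07532014 114.96761103 115.19177634] handle
handle front a [-31.56452544 -31.5122431  -27.3237164 ]
```

```bash
python3 -m inch '-2 0 0 0;0 0 -1 0;0 0 0 0;0 0 0 0'
python3 -m inch '0 0 0 0;0 0 0 0;0 0 0 0;0 0 0 0' 0.6
python3 -m inch '0 0 0 0;0 0 0 0' 1
python3 -c "
from h import *;go(.5188,-.2192,.0635,167.5);chk('s9')"
```

```text
clock: 27.9
tool_pos: [0.5495, -0.0826, 0.0613]
orientation: [-0.625, 0.78, 0.0, -0.0]
force: [-0.2, -0.1, -0.4]
grip_width: 0.0221
gripper_force: 108.4
clock: 28.3
tool_pos: [0.5496, -0.0828, 0.0617]
orientation: [-0.626, 0.78, 0.0, -0.0]
force: [-0.5, 0.1, -0.6]
grip_width: 0.0515
gripper_force: 0.0
clock: 28.5
tool_pos: [0.5497, -0.0828, 0.0617]
orientation: [-0.626, 0.78, 0.0, 0.0]
force: [-0.5, 0.2, -0.3]
grip_width: 0.0779
gripper_force: 0.0
shift [139.8   0.5  -1.8] turn -0.06213444315332595 yang 167.4 q6 [  8.1 -20.7] F [-0.5  0.2 -0.3] tilt [-0.  0. -1.] w 0.0779333545984175 t 28.5
collar z 130.6 77
boss top z 181.0 41
tip a [114.64620274 115.55969107 117.13490597] handle
handle front a [-29.97453476 -29.89108137 -28.71580566]
```

```bash
python3 -m inch '0 0 -5 0;0 0 -15 0;0 0 -30 0;5 0 -30 0;20 0 -30 0;30 0 -30 0;30 0 0 0;0 0 0 0'
python3 -m inch '30 0 0 0;30 0 0 0;0 0 0 0;0 0 0 0;0 0 0 0'
python3 - <<'E'
from h import *
go(.5188,-.2192,.0635,167.5);c=chk('s10')
cv2.imwrite('pics/v10.png',cv2.resize(c['img'][150:280,170:330,::-1],None,fx=4.5,fy=4.5,interpolation=cv2.INTER_CUBIC))
E
```

```text
clock: 29.35
tool_pos: [0.5307, -0.168, 0.2033]
orientation: [-0.624, 0.781, -0.001, 0.001]
force: [-0.1, 0.5, -0.4]
grip_width: 0.0852
gripper_force: 0.0
clock: 29.85
tool_pos: [0.5183, -0.2236, 0.2015]
orientation: [-0.626, 0.78, 0.0, -0.0]
force: [-0.4, 0.4, 0.2]
grip_width: 0.085
gripper_force: 0.0
shift [ -4.3   0.3 138. ] turn -0.015490059994846206 yang 167.5 q6 [-6.9 -5.6] F [-0.4  0.4  0.2] tilt [-0.  0. -1.] w 0.0850299549748981 t 29.85
collar z 131.4 86
boss top z 181.7 37
tip a [115.66064768 115.79373019 116.52817151] handle
handle front a [-29.44953096 -29.21740246 -26.89147234]
```

View pics/v10.png

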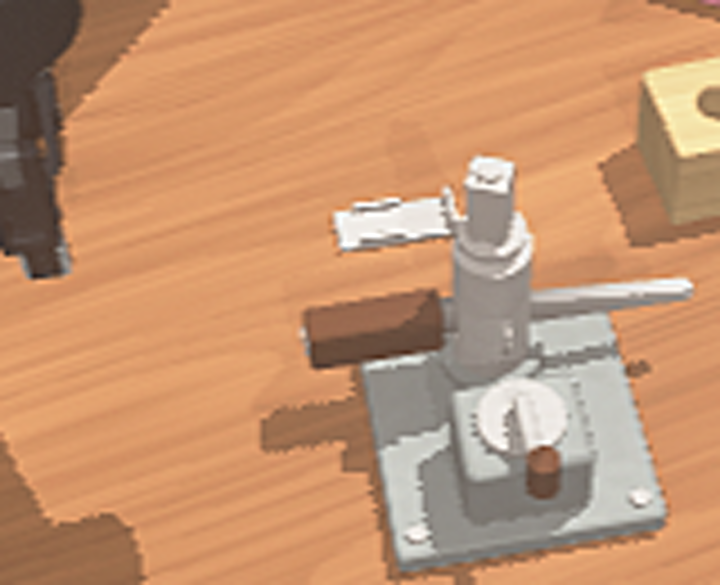

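The drift stays level in the slot with its tip about 116 mm past the axis at (690,290). The arbor stands about 7–8 mm raised at (492,245), and the gripper is clear.

```bash
python3 -c "
from plant import manip
print(manip.job_done())"
```

```text
the job is handed in; nothing more can be done
None
```

The job is handed in: I seated the arbor home with a twisting push of about 21–25 N and let go; the drift then broke it loose and holds it about 7–8 mm up, still in the slot, with the gripper clear (about 30 s used; no verdict was returned).

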